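# Dispense one tissue cassette for the specimen jar

### The arm

A 7-joint arm with a two-finger parallel gripper is mounted at the origin on a cart in front of the work surface, level with it; the furniture and walls round the work are solid. World frame = base frame: x ahead of the robot, y to its left, z up, the work surface at z = 0. Lengths are in mm, angles in rad, forces in N, time in s.
With the tool pointing down it reaches from about 350 to 900 mm from the base axis. Payload 19.9 kg.
Tool frame: the origin (TCP) lies on the mounting face of the last link; the fingertips stand 173 mm ahead of it and the grasp point (between the pads) lies 155 mm ahead of it; z points along the fingers, y is the line along which they close (so a half turn about z gives the same grasp; the last joint's range is limited). The gripper opens to 85 mm and grips with 20 to 120 N. Pads are 22 mm wide; open, the fingers measure 114 mm over their backs; the gripper's body (76 mm by 85 mm) begins 54 mm behind the grasp point. The pads swing forward as they close: fully open they stand 13 mm farther back than shut.
Start: joints at [-0.042, 0.417, -0.01, 1.614, 0.005, 1.111, -0.053], TCP at [624.995, 0.01, 404.66] pointing down, gripper open.
Joint ranges: [-2.81, 2.81], [-0.39, 2.02], [-1.27, 1.25], [0.06, 2.57], [-1.19, 4.33], [0.19, 2], [-2.82, 2.82]. Speed limits (rad/s): [1.89, 1.89, 2.39, 2.39, 3.01, 3.01, 3.01].

### API

Orientations are given as a 3x3 rotation matrix whose columns are the frame's x, y, z axes.
In Python, from plant import status, eyes, env gives the robot as it stands.
- The arm moves only by the tool jog_arm, never from a script. Its argument "moves" is a list of rows, each an object of numbers: "x", "y", "z": the shift along the tool's x, y, z in cm; "roll": the turn about the tool's z in degrees; "jaw": the opening in per cent of the stroke, from 0 (shut) to 100 (fully open). A call has 1 to 10 rows; each row is the pose to reach, as a shift and turn from the pose commanded when the call began, along the tool's axes at that moment; what a row does not reach only later rows make up. A row lasts 1/12 s, in which the tool goes at most 41.7 mm and 7.16 degrees, less where a joint would pass 70% of its speed; a pose out of reach is approached as far as the arm can. A call with a gripper value outside its range is refused whole. The fingers move at their own pace and stop on an object; "squeeze" is the grip in N (left out, the last holds). Time passes only in rows, so rows that repeat a pose let the fingers close. It gives the time, the measured TCP pose, the force, the opening and the grip force at its end, in the units of the state.
- status.observe(): the state, without advancing time (a new reading comes with each control period).
- eyes.grab_frame(name): name is "scene" or "side" or "wrist"; returns a dict with "image" (480x640x3 uint8, red, green, blue), "camera_matrix" (3x3 intrinsics, pixels), "extrinsics" (4x4, takes a point from camera to world coordinates). Camera axes: x right, y down, z forward; pixel columns grow to the right and rows downward; lengths in mm; the calibration is good to about 2 mm. A picture is of the moment at which its call begins. There is no depth.
- env.hand_in(): hands the job in; it is judged then, once.
The state is a dict: "t": time; "joints": joint angles; "joint_vel": joint speeds; "joint_efforts": joint torques, N m; "eef_pos": TCP position; "orientation": TCP orientation; "ft_force": force on the tool from outside, world axes, zero at the start; "wrist_torque": the same for the moment, N m; "width": finger opening in mm; "finger_force": force on a finger pad.
Only numpy, scipy, OpenCV 4.12 (cv2) and the standard library are available. Lean on these libraries where they do the work, as an engineer would, in place of code of your own. Each camera call takes 0.05 s, during which the arm holds its last target. There are 200 camera calls.

### The job

Press the plunger of the cassette dispenser all the way down once, so that a single tissue cassette slides out into the lane in front of it, and let the plunger come back up. Then, with the fingertips and without picking it up, nudge that cassette sideways along the lane to the very end where the specimen jar stands. Leave the other cassettes in the magazine, and do not disturb the jar, the box of cover glasses or the forceps.

Things in the scene. Friction and masses are not known exactly. Their poses are not given: they have to be found in the camera images.
- dispenser: Grey plastic and steel cassette dispenser, fixed to the desk; place and turn vary. Origin on the desk under the magazine's centre; x from lane to plunger (roughly away from the robot), y left, z up. 3 mm deck plate: y +-131 under the lane, +-44 mm behind it. Magazine (open-topped, holds the stack): x +-20, y +-25, 44 mm tall. Closed drive housing behind it: x 20..90, y +-26, 58 mm tall, carries the plunger.
- plunger (a joint): Travel of the spring plunger, m: 0 = up (rest), 0.026 = fully down at its hard stop; it moves straight down. About 2.5 N to start, 7.5 N near the bottom; springs back when released. Each full press slides the lowest cassette out under the magazine's front (clear of it from 0.022 on); as the plunger rises the stack drops by one.
- plunger_top (a point): Centre of the top of the plunger's flat round black cap, 34 mm across; at rest 100 mm above the desk, at x = +55 mm, y = 0 of the dispenser. It moves with the plunger.
- outlet (a point): Point on the lane floor, 3 mm above the desk, where the ejected cassette's centre lies after a full press (within some mm), long side along the lane. The lane is a flat trough along the dispenser's y, in front of the magazine: x -90..-22, y -128..128 mm of the dispenser, with a fence round it (end stops too) whose top is 9 mm above the desk.
- lane_left (a point): Foot of the end stop at the lane's left (+y of the dispenser) end, mid-width of the lane, on its floor, 3 mm above the desk.
- lane_right (a point): Foot of the end stop at the lane's right (-y of the dispenser) end, mid-width of the lane, on its floor, 3 mm above the desk.
- cassette_a: A flat, pale plastic tissue cassette, 28 x 41 x 7 mm, 10 to 20 g; origin at the centre of its underside, x along its short side, y along its long side, z up. At the start the lowest of the stack in the magazine, centred in it with its long side along the dispenser's y: the one to be ejected and nudged.
- cassette_b: A flat, pale plastic tissue cassette, 28 x 41 x 7 mm, 10 to 20 g; origin at the centre of its underside, x along its short side, y along its long side, z up. Second from below in the magazine; stays there.
- cassette_c: A flat, pale plastic tissue cassette, 28 x 41 x 7 mm, 10 to 20 g; origin at the centre of its underside, x along its short side, y along its long side, z up. Third from below in the magazine; stays there.
- cassette_d: A flat, pale plastic tissue cassette, 28 x 41 x 7 mm, 10 to 20 g; origin at the centre of its underside, x along its short side, y along its long side, z up. Top of the stack in the magazine; stays there.
- jar: White round specimen jar with a screw cap, 46 mm across, 68 mm tall, upright and loose on the desk beyond one end of the lane (either end, at y about +200 or -200 mm of the dispenser); shows which end is meant. Origin at the centre of its underside.
- coverslips: Small square plastic box of cover glasses, 38 x 38 x 19 mm, loose on the desk beyond the other end of the lane. Origin at the centre of its underside. A bystander.
- tweezers: Pair of thin steel forceps, 14 x 113 x 8 mm, lying loose on the desk to the left of the drive housing. Origin at the centre of its underside, long side along its y. A bystander.

How it is judged:
By the outcome, as a careful person would: the job done as asked, in the order asked, and still so for the second after the job is handed in, with the robot touching nothing.
It also fails if it takes over 42 s, if anything falls off the work surface, if the arm or the gripper's body presses on something with over 40 N, if the wrist force passes 120 N, or if a joint passes its speed limit or range.

## Working session

There is one attempt and no reset: what is moved stays moved. The work goes in short steps, Python scripts to look and compute and a tool call to move; the robot and the scene stay as the last step left them, time stands still between calls to the robot, and variables do not carry over. Pictures are saved under pics/ and viewed, at most 12 in all, crops included, and the job is handed in when it is done.

Besides the shell and the picture viewer there is one more tool, called after "Request:" in YAML: its name, and indented under it one key for each argument. jog_arm: Moves the arm, as the interface text tells. Its arguments: {"type":"object","properties":{"moves":{"type":"array","items":{"type":"object","properties":{"x":{"type":"number"},"y":{"type":"number"},"z":{"type":"number"},"roll":{"type":"number"},"jaw":{"type":"number"}}}},"squeeze":{"type":"number"}},"required":["moves"]}

```bash
mkdir -p pics
cat > h.py <<'E'
import numpy as np,cv2
from plant import status,eyes,env
def grab(n,f):
    d=eyes.grab_frame(n); cv2.imwrite('pics/'+f,d['image'][:,:,::-1]); np.savez('pics/'+f+'.npz',K=d['camera_matrix'],E=d['extrinsics'])
    return d
def ray(f,u,v,z):
    d=np.load('pics/'+f+'.npz'); K,E=np.array(d['K']),np.array(d['E'])
    r=E[:3,:3]@np.linalg.inv(K)@[u,v,1]; o=E[:3,3]
    return o+r*(z-o[2])/r[2]
def proj(f,p):
    d=np.load('pics/'+f+'.npz'); K,E=d['K'],d['E']
    q=np.linalg.inv(E)@np.append(p,1); q=K@q[:3]; return q[:2]/q[2]
E
python3 - <<'E'
from h import *
for n in('scene','side'):
    d=grab(n,n+'1.png'); print(d['extrinsics'].round(2).tolist())
s=status.observe();print(s['t'],s['orientation'],s['eef_pos'],s['width'])
E
```

```text
[[0.68, -0.41, 0.6, -43.63], [-0.73, -0.36, 0.58, -563.5], [-0.02, -0.84, -0.55, 669.33], [0.0, 0.0, 0.0, 1.0]]
[[0.95, -0.16, 0.28, 299.88], [-0.32, -0.46, 0.83, -776.5], [-0.0, -0.87, -0.49, 557.03], [0.0, 0.0, 0.0, 1.0]]
0.1 [[-2.64052473e-05  9.99999355e-01 -1.13515957e-03]
 [ 9.99999997e-01  2.63262912e-05 -6.95699261e-05]
 [-6.95399967e-05 -1.13516141e-03 -9.99999353e-01]] [6.24875633e+02 1.93164103e-02 4.04111850e+02] 85.1907113986761
```

View pics/scene1.png

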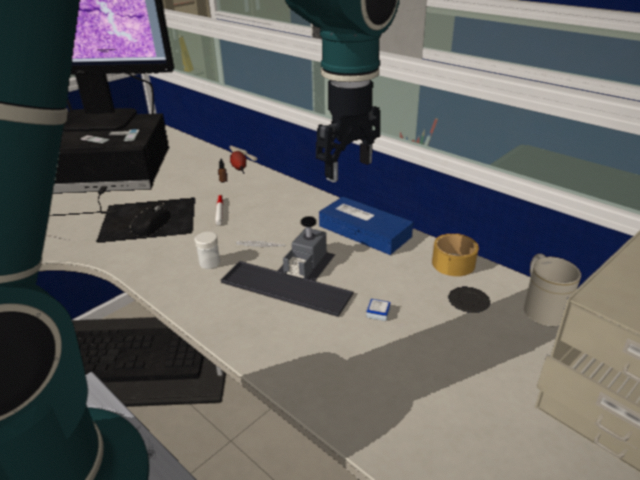

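View pics/side1.png

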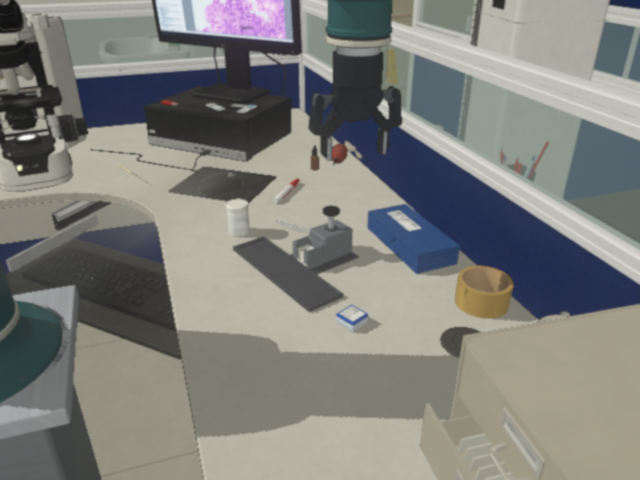

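Scene shows the jar at the left end (207,250), the cap at (308,220), and lane corners near (237,263), (222,280), (341,313) and (354,292). Side shows the cap at (331,211), the lane at (262,237), (234,247), (312,308) and (342,295), and the coverslip box to the right. I'll fit the dispenser pose to these.

```bash
cat > fit.py <<'E'
from h import *
from scipy.optimize import least_squares
def W(p,q): 
    c,s=np.cos(p[2]),np.sin(p[2]); return np.array([p[0]+c*q[0]-s*q[1],p[1]+s*q[0]+c*q[1],q[2]])
E
python3 - <<'E'
from fit import *
Z=9
obs=[('scene1.png',(308,220),(55,0,100)),('side1.png',(331,211),(55,0,100))]
C=[(-22,131,Z),(-92,131,Z),(-92,-131,Z),(-22,-131,Z)]
for f,px in(('scene1.png',[(237,262),(222,279),(341,313),(354,291)]),('side1.png',[(262,237),(234,247),(312,307),(342,294)])):
    obs+=[(f,a,b) for a,b in zip(px,C)]
r=least_squares(lambda p:np.concatenate([proj(f,W(p,q))-a for f,a,q in obs]),[650,0,0],x_scale=[100,100,1])
print(r.x,r.fun.reshape(-1,2).round(1).tolist())
for n,q in(('cap',(55,0,100)),('outlet',(-56,0,3)),('L',(-56,128,3))):print(n,W(r.x,q))
print('jar',ray('scene1.png',207,267,0),ray('side1.png',239,235,0))
for f in('scene','side'):
    im=cv2.imread(f'pics/{f}1.png')
    c=proj(f+'1.png',W(r.x,(0,0,30))).astype(int)
    cr=cv2.resize(im[c[1]-75:c[1]+75,c[0]-100:c[0]+100],None,fx=4,fy=4,interpolation=cv2.INTER_CUBIC)
    cv2.imwrite(f'pics/c_{f}.png',cr); print(c)
E
```

```text
[5.75774987e+02 9.09916157e+01 3.29761419e-01] [[0.6, 0.4], [0.4, -3.0], [1.9, 0.2], [-1.2, 1.7], [-0.7, 0.8], [-0.1, 1.1], [0.2, -1.2], [-1.3, -0.9], [-0.4, 0.6], [1.7, -1.0]]
cap [627.81156609 108.8015678  100.        ]
outlet [522.79228748  72.85784624   3.        ]
L [481.34367162 193.96115851   3.        ]
jar [463.47520846 255.9983041    0.        ] [470.41615422 243.30163858   0.        ]
[298 262]
[308 248]
```

View pics/c_scene.png

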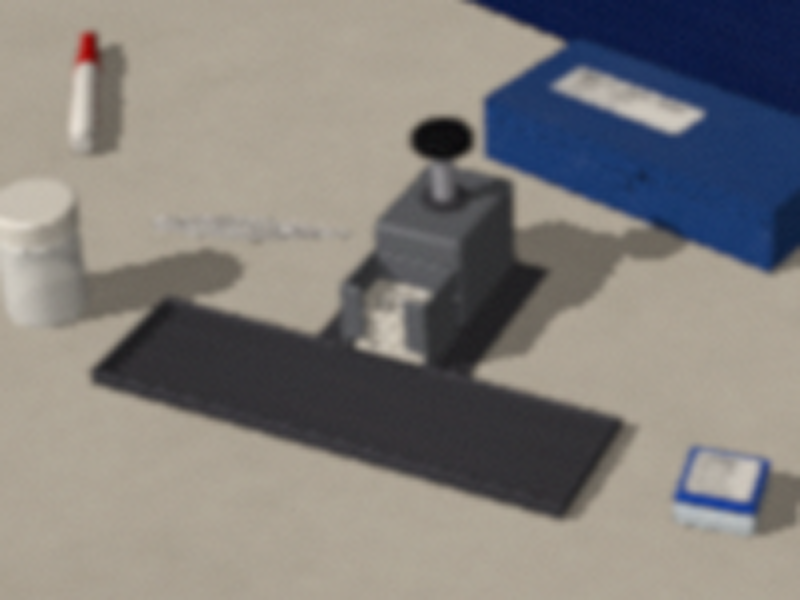

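View pics/c_side.png

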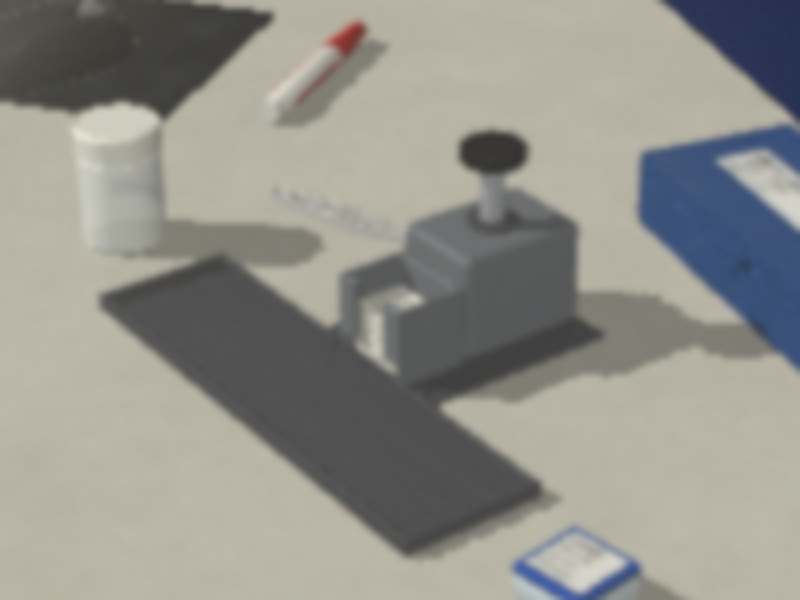

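Run:
```python
from fit import *
o=np.array([(198,187),(208,173)])
px=[[(442,139),(172,299),(95,373),(565,510),(626,425)],[(493,152),(223,257),(101,298),(407,545),(541,487)]]
Z=9;C=[(55,0,100),(-22,131,Z),(-93,131,Z),(-93,-131,Z),(-22,-131,Z)]
obs=[(f,o[i]+np.array(a)/4,b) for i,f in enumerate(('scene1.png','side1.png')) for a,b in zip(px[i],C)]
r=least_squares(lambda p:np.concatenate([proj(f,W(p,q))-a for f,a,q in obs]),[650,0,0],x_scale=[100,100,1],loss='soft_l1')
print(r.x,np.degrees(r.x[2]),[(proj(f,W(r.x,q))-a).round(1).tolist() for f,a,q in obs])
np.save('pose.npy',r.x)
for n,q in(('cap',(55,0,100)),('outlet',(-56,0,3)),('L',(-56,128,3))):print(n,W(r.x,q))
```

```text
[5.75419747e+02 8.74343976e+01 3.10129973e-01] 17.76913852521248 [[1.7, -0.6], [-0.7, 0.5], [-0.3, 0.6], [0.8, 1.2], [-0.0, 0.4], [1.0, -2.0], [-0.3, -1.1], [-0.1, -1.1], [-0.0, -0.2], [-0.3, -0.2]]
cap [627.79591231 104.21943021 100.        ]
outlet [522.09128801  70.34418258   3.        ]
L [483.0279394 192.2378034   3.       ]
```

Request:
jog_arm:
  moves:
    - {"x": 3,"roll": 7,"jaw": 0}
    - {"x": 6,"roll": 14,"jaw": 0}
    - {"x": 9,"roll": 21,"jaw": 0}
    - {"x": 10.4,"y": 0.3,"roll": 28,"jaw": 0}
    - {"x": 10.4,"y": 0.3,"z": 1,"roll": 35,"jaw": 0}
    - {"x": 10.4,"y": 0.3,"z": 3,"roll": 42,"jaw": 0}
    - {"x": 10.4,"y": 0.3,"z": 5,"roll": 49,"jaw": 0}
    - {"x": 10.4,"y": 0.3,"z": 7,"roll": 56,"jaw": 0}
    - {"x": 10.4,"y": 0.3,"z": 8,"roll": 63,"jaw": 0}
    - {"x": 10.4,"y": 0.3,"z": 8,"roll": 70,"jaw": 0}

```text
validation failed for argument at $.mo...
```

Request:
jog_arm:
  moves:
    - {"roll": 2.2,"jaw": 0}
    - {"roll": 2.2,"jaw": 0}
    - {"roll": 2.2,"jaw": 0}
    - {"roll": 2.2,"jaw": 0}

```text
validation failed for argument at $.mo...
```

Run:
```python
from fit import *
s=status.observe();R=np.array(s['orientation']);p=np.array(s['eef_pos']);print(s['t'],p,R.round(3).tolist(),s['width'],s['ft_force'])
d=grab('wrist','w1.png'); grab('side','s2.png')
P=np.load('pose.npy')
print(proj('w1.png',W(P,(55,0,100))),[proj('w1.png',W(P,q)).round(0).tolist() for q in((-22,131,9),(-93,131,9),(-93,-131,9),(-22,-131,9),(20,26,58),(20,-26,58),(90,26,58))])
print('tip',p+R@[0,0,173])
```

```text
0.1 [6.24875633e+02 1.93164103e-02 4.04111850e+02] [[-0.0, 1.0, -0.001], [1.0, 0.0, -0.0], [-0.0, -0.001, -1.0]] 85.1907113986761 [-0.57174773 -0.46601309 -0.14025164]
[320.8177729   89.88401682] [[191.0, -26.0], [119.0, 2.0], [231.0, 259.0], [290.0, 241.0], [271.0, 76.0], [291.0, 138.0], [352.0, 46.0]]
tip [6.24679250e+02 7.28081309e-03 2.31111962e+02]
```

View pics/w1.png

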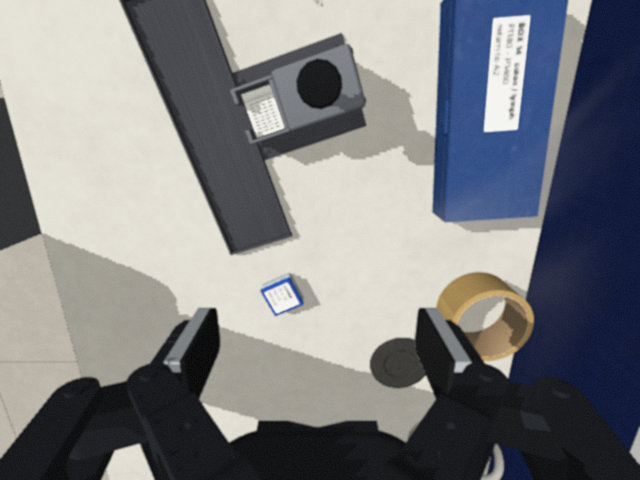

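Wrist view shows the cap at (320,84) and the lane's right corners at (231,253) and (292,236), about 5 px (~5 mm) beyond the fit. The move was refused by the format check, so I'll test with all keys given.

Request:
jog_arm:
  moves:
    - {"x": 3.0,"y": 0.1,"z": 0.0,"roll": 7.0,"jaw": 0.0}
    - {"x": 6.0,"y": 0.2,"z": 0.0,"roll": 14.0,"jaw": 0.0}
    - {"x": 9.0,"y": 0.3,"z": 0.0,"roll": 21.0,"jaw": 0.0}
    - {"x": 10.7,"y": 0.3,"z": 0.0,"roll": 28.0,"jaw": 0.0}

```text
t: 0.53
eef_pos: [627.7, 110.6, 404.4]
orientation: [[0.472, 0.881, -0.0], [0.881, -0.472, 0.001], [0.001, -0.001, -1.0]]
ft_force: [-0.5, 0.6, -0.5]
width: 38.9
finger_force: 0.0
```

Request:
jog_arm:
  moves:
    - {"x": 0,"y": 0,"z": 0,"roll": 7,"jaw": 0}
    - {"x": 0,"y": 0,"z": 0,"roll": 14,"jaw": 0}
    - {"x": 0,"y": 0,"z": 1,"roll": 21,"jaw": 0}
    - {"x": 0,"y": 0,"z": 3,"roll": 28,"jaw": 0}
    - {"x": 0,"y": 0,"z": 5,"roll": 35,"jaw": 0}
    - {"x": 0,"y": 0,"z": 6,"roll": 42,"jaw": 0}
    - {"x": 0,"y": 0,"z": 6,"roll": 44.2,"jaw": 0}
    - {"x": 0,"y": 0,"z": 6,"roll": 44.2,"jaw": 0}
    - {"x": 0,"y": 0,"z": 6,"roll": 44.2,"jaw": 0}

```text
t: 1.28
eef_pos: [628.0, 107.2, 344.7]
orientation: [[0.951, 0.308, -0.0], [0.308, -0.951, -0.0], [-0.0, 0.0, -1.0]]
ft_force: [-0.2, 0.2, 1.0]
width: 0.2
finger_force: 0.0
```

Run:
```python
from fit import *
s=status.observe();R=np.array(s['orientation']);p=np.array(s['eef_pos']);print(s['t'],p,R.round(3).tolist(),s['width'],s['ft_force'])
d=grab('wrist','w2.png'); grab('side','s2.png');grab('scene','sc2.png')
P=np.load('pose.npy')
print([proj('w2.png',W(P,q)).round(0).tolist() for q in((55,0,100),(-22,131,9),(-93,131,9),(-93,-131,9),(-22,-131,9),(20,26,58),(20,-26,58),(90,26,58))])
print('tip',p+R@[0,0,173],proj('w2.png',p+R@[0,0,173]))
```

```text
1.2833 [628.0271118  107.16753053 344.6891577 ] [[0.951, 0.308, -0.0], [0.308, -0.951, -0.0], [-0.0, 0.0, -1.0]] 0.17990504962356943 [-0.2016226   0.17202835  0.99039402]
[[320.0, 256.0], [186.0, 294.0], [195.0, 354.0], [443.0, 355.0], [452.0, 294.0], [288.0, 277.0], [352.0, 277.0], [285.0, 191.0]]
tip [628.01326836 107.14134192 171.68916023] [316.05602335 311.08070838]
```

View pics/w2.png

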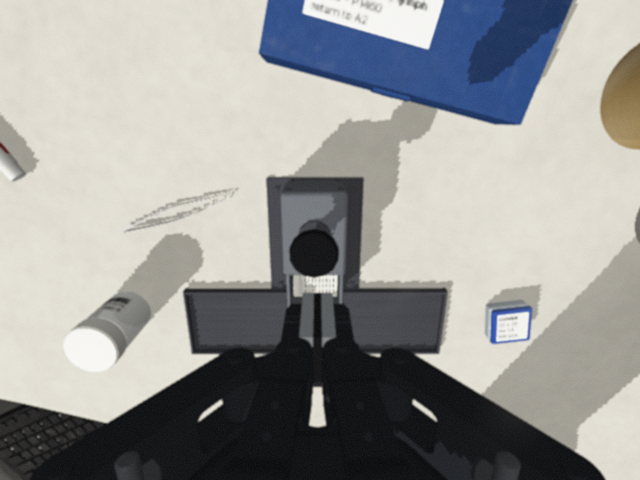

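The wrist view confirms the orientation: lane edges are level, with the cap at (314,253) and the lane at (184,288) to (446,290). The dispenser sits ~4 mm further toward +y' than the fit, so the tip is within about 1 mm of the cap centre.

Request:
jog_arm:
  moves:
    - {"x": 0,"y": -0.1,"z": 3,"roll": 0,"jaw": 0}
    - {"x": 0,"y": -0.1,"z": 5.5,"roll": 0,"jaw": 0}
    - {"x": 0,"y": -0.1,"z": 6.8,"roll": 0,"jaw": 0}
    - {"x": 0,"y": -0.1,"z": 7.4,"roll": 0,"jaw": 0}
    - {"x": 0,"y": -0.1,"z": 8,"roll": 0,"jaw": 0}
    - {"x": 0,"y": -0.1,"z": 8.5,"roll": 0,"jaw": 0}
    - {"x": 0,"y": -0.1,"z": 9,"roll": 0,"jaw": 0}
    - {"x": 0,"y": -0.1,"z": 9.4,"roll": 0,"jaw": 0}
    - {"x": 0,"y": -0.1,"z": 9.4,"roll": 0,"jaw": 0}
    - {"x": 0,"y": -0.1,"z": 9.4,"roll": 0,"jaw": 0}

```text
t: 2.27
eef_pos: [628.0, 107.9, 251.8]
orientation: [[0.952, 0.306, 0.001], [0.306, -0.952, 0.0], [0.001, 0.0, -1.0]]
ft_force: [-4.8, -0.6, 5.6]
width: -0.0
finger_force: 3.0
```

Request:
jog_arm:
  moves:
    - {"x": 0,"y": 0,"z": 0.2,"roll": 0,"jaw": 0}
    - {"x": 0,"y": 0,"z": 0.35,"roll": 0,"jaw": 0}
    - {"x": 0,"y": 0,"z": 0.4,"roll": 0,"jaw": 0}
    - {"x": 0,"y": 0,"z": 0.4,"roll": 0,"jaw": 0}
    - {"x": 0,"y": 0,"z": 0.4,"roll": 0,"jaw": 0}

```text
t: 2.68
eef_pos: [628.1, 107.9, 248.1]
orientation: [[0.952, 0.306, 0.001], [0.306, -0.952, 0.0], [0.001, 0.0, -1.0]]
ft_force: [-3.9, -0.6, 6.5]
width: 0.4
finger_force: 3.3
```

Request:
jog_arm:
  moves:
    - {"x": 0,"y": 0,"z": 0.15,"roll": 0,"jaw": 0}
    - {"x": 0,"y": 0,"z": 0.25,"roll": 0,"jaw": 0}
    - {"x": 0,"y": 0,"z": 0.25,"roll": 0,"jaw": 0}
    - {"x": 0,"y": 0,"z": 0.25,"roll": 0,"jaw": 0}

```text
t: 3.02
eef_pos: [628.1, 107.8, 247.2]
orientation: [[0.952, 0.306, 0.002], [0.306, -0.952, 0.001], [0.002, -0.0, -1.0]]
ft_force: [-15.1, -3.2, 31.0]
width: 0.2
finger_force: 15.7
```

Force of 31 N means the hard stop is reached. Lifting off and moving over the lane to look.

Request:
jog_arm:
  moves:
    - {"x": 0,"y": 0,"z": -0.6,"roll": 0,"jaw": 0}
    - {"x": 0,"y": 0,"z": -1.4,"roll": 0,"jaw": 0}
    - {"x": 0,"y": 0,"z": -2.4,"roll": 0,"jaw": 0}
    - {"x": 0,"y": 0,"z": -4,"roll": 0,"jaw": 0}
    - {"x": 0,"y": 0,"z": -7,"roll": 0,"jaw": 0}
    - {"x": -2,"y": 1,"z": -8,"roll": 0,"jaw": 0}
    - {"x": -5,"y": 3,"z": -8,"roll": 0,"jaw": 0}
    - {"x": -8,"y": 5,"z": -8,"roll": 0,"jaw": 0}
    - {"x": -11.1,"y": 6.5,"z": -8,"roll": 0,"jaw": 0}
    - {"x": -11.1,"y": 6.5,"z": -8,"roll": 0,"jaw": 0}

```text
t: 3.85
eef_pos: [538.7, 7.2, 325.2]
orientation: [[0.954, 0.301, -0.001], [0.301, -0.954, -0.001], [-0.001, 0.001, -1.0]]
ft_force: [0.9, -0.8, -0.0]
width: 0.2
finger_force: 0.0
```

Run:
```python
from fit import *
s=status.observe();R=np.array(s['orientation']);p=np.array(s['eef_pos']);print(s['t'],p,s['ft_force'])
grab('side','s3.png');grab('scene','sc3.png')
a=cv2.imread('pics/sc3.png')[212:332,198:358];b=cv2.imread('pics/s3.png')[198:318,208:368]
cv2.imwrite('pics/m3.png',np.vstack([cv2.resize(i,(400*1,300),interpolation=cv2.INTER_CUBIC) for i in(a,b)]))
P=np.load('pose.npy');P[:2]+=[0.4,3.8];np.save('pose2.npy',P)
c,sn=np.cos(P[2]),np.sin(P[2]);t=p+R@[0,0,173];d=t[:2]-P[:2];print('tip in disp',c*d[0]+sn*d[1],-sn*d[0]+c*d[1],t[2])
for y in(20.5,-20.5):
  for x in(-42,-70): print(x,y,(proj('sc3.png',W(P,(x,y,10)))-[198,212])*2.5,(proj('s3.png',W(P,(x,y,10)))-[208,198])*2.5+[0,300])
```

```text
3.85 [538.67263198   7.22683295 325.20962243] [ 0.85748745 -0.83256556 -0.04847002]
tip in disp -61.173367567688885 -68.82117111785604 152.2097692046321
-42 20.5 [205.37588135 167.50545145] [191.47184274 455.1952373 ]
-70 20.5 [188.43868021 187.02921272] [160.51747721 466.67475245]
-42 -20.5 [250.31925902 180.0434883 ] [221.93628823 478.14366148]
-70 -20.5 [234.03683202 200.0978853 ] [190.53280829 490.27806687]
```

View pics/m3.png

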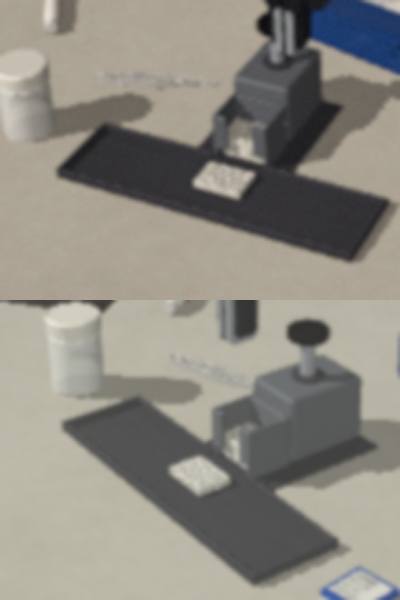

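Scene crop (top) shows one cassette in the lane with its top at (193..258,159..199). Side crop (bottom) shows the plunger back up and the cassette at (168..231,456..495), i.e. near x' -50, y' -2. Now settle and check from the wrist.

Request:
jog_arm:
  moves:
    - {"x": 0,"y": 0,"z": 4,"roll": 0,"jaw": 0}
    - {"x": 0,"y": 0,"z": 8,"roll": 0,"jaw": 0}
    - {"x": 0,"y": 0,"z": 10,"roll": 0,"jaw": 0}
    - {"x": 0,"y": 0,"z": 10,"roll": 0,"jaw": 0}
    - {"x": 0,"y": 0,"z": 10,"roll": 0,"jaw": 0}
    - {"x": 0,"y": 0,"z": 10,"roll": 0,"jaw": 0}

```text
t: 4.45
eef_pos: [542.8, 12.5, 225.7]
orientation: [[0.952, 0.306, 0.002], [0.306, -0.952, 0.0], [0.002, 0.0, -1.0]]
ft_force: [-0.1, 1.2, 0.5]
width: -0.2
finger_force: 0.0
```

```bash
cat > where.py <<'E'
from fit import *
def where():
    s=status.observe();R=np.array(s['orientation']);p=np.array(s['eef_pos'])
    P=np.load('pose2.npy');c,sn=np.cos(P[2]),np.sin(P[2]);t=p+R@[0,0,173];d=t[:2]-P[:2];print(s['t'],'tip in disp',c*d[0]+sn*d[1],-sn*d[0]+c*d[1],t[2],'yaw err deg',np.degrees(np.arctan2(R[1,0],R[0,0])-P[2]))
    return P
E
python3 - <<'E'
from where import *
P=where();grab('wrist','w4.png')
for q in [(-22,131,9),(-93,131,9),(-37,18,10),(-37,-23,10),(-65,-23,10)]:print(q,proj('w4.png',W(P,q)))
E
```

```text
4.45 tip in disp -55.096748277308954 -64.96264636741431 52.7413021919285 yaw err deg 0.06163663009519913
(-22, 131, 9) [-36.29972918 217.737573  ]
(-93, 131, 9) [  1.53093972 327.89927194]
(-37, 18, 10) [169.98746089 243.7416458 ]
(-37, -23, 10) [242.27837026 243.73881346]
(-65, -23, 10) [245.5936275 288.1597793]
```

View pics/w4.png

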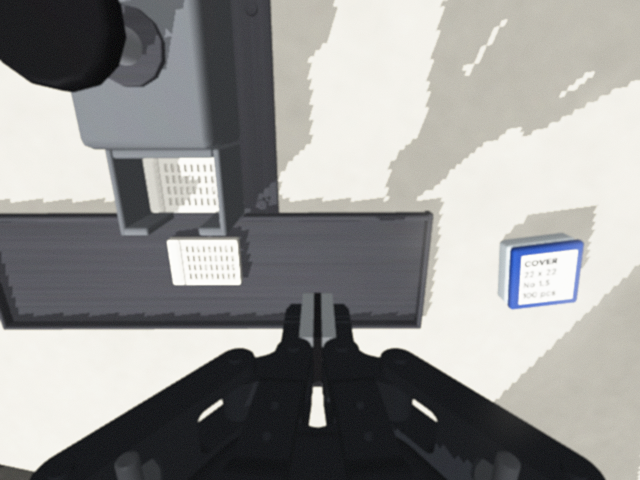

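The wrist view shows one cassette in the lane at (167..242, 238..286), so its centre is near x' -49.5, y' -2. Lowering behind it.

Request:
jog_arm:
  moves:
    - {"x": 0.5,"y": 0,"z": 2,"roll": 0,"jaw": 0}
    - {"x": 0.5,"y": 0,"z": 3.8,"roll": 0,"jaw": 0}
    - {"x": 0.5,"y": 0,"z": 4.6,"roll": 0,"jaw": 0}
    - {"x": 0.5,"y": 0,"z": 4.7,"roll": 0,"jaw": 0}
    - {"x": 0.5,"y": 0,"z": 4.7,"roll": 0,"jaw": 0}
    - {"x": 0.5,"y": 0,"z": 4.7,"roll": 0,"jaw": 0}

```text
t: 5.0
eef_pos: [547.0, 13.7, 178.4]
orientation: [[0.952, 0.306, 0.001], [0.306, -0.952, 0.0], [0.001, 0.0, -1.0]]
ft_force: [-0.1, 0.7, -0.2]
width: 0.2
finger_force: 0.0
```

Request:
jog_arm:
  moves:
    - {"x": 0,"y": -0.8,"z": 0,"roll": 0,"jaw": 0}
    - {"x": 0,"y": -1.6,"z": 0,"roll": 0,"jaw": 0}
    - {"x": 0,"y": -2.2,"z": 0,"roll": 0,"jaw": 0}
    - {"x": 0,"y": -2.8,"z": 0,"roll": 0,"jaw": 0}
    - {"x": 0,"y": -3.3,"z": 0,"roll": 0,"jaw": 0}
    - {"x": 0,"y": -3.8,"z": 0,"roll": 0,"jaw": 0}
    - {"x": 0,"y": -4.3,"z": 0,"roll": 0,"jaw": 0}
    - {"x": 0,"y": -4.8,"z": 0,"roll": 0,"jaw": 0}
    - {"x": 0,"y": -5.3,"z": 0,"roll": 0,"jaw": 0}
    - {"x": 0,"y": -5.8,"z": 0,"roll": 0,"jaw": 0}

```text
t: 5.83
eef_pos: [528.7, 69.3, 177.2]
orientation: [[0.952, 0.306, -0.0], [0.306, -0.952, -0.0], [-0.0, 0.0, -1.0]]
ft_force: [0.1, 0.2, 0.5]
width: 0.2
finger_force: 0.1
```

Request:
jog_arm:
  moves:
    - {"x": 0,"y": -0.5,"z": 0,"roll": 0,"jaw": 0}
    - {"x": 0,"y": -1.0,"z": 0,"roll": 0,"jaw": 0}
    - {"x": 0,"y": -1.5,"z": 0,"roll": 0,"jaw": 0}
    - {"x": 0,"y": -2.0,"z": 0,"roll": 0,"jaw": 0}
    - {"x": 0,"y": -2.5,"z": 0,"roll": 0,"jaw": 0}
    - {"x": 0,"y": -3.0,"z": 0,"roll": 0,"jaw": 0}
    - {"x": 0,"y": -3.4,"z": 0,"roll": 0,"jaw": 0}
    - {"x": 0,"y": -3.7,"z": 0,"roll": 0,"jaw": 0}
    - {"x": 0,"y": -4.0,"z": 0,"roll": 0,"jaw": 0}
    - {"x": 0,"y": -4.0,"z": 0,"roll": 0,"jaw": 0}

```text
t: 6.67
eef_pos: [516.5, 107.6, 177.1]
orientation: [[0.952, 0.306, -0.0], [0.306, -0.952, 0.0], [-0.0, -0.0, -1.0]]
ft_force: [0.9, 0.7, -0.4]
width: 0.0
finger_force: 0.0
```

Run:
```python
from where import *
P=where();grab('wrist','w5.png')
for q in [(-22,128,9),(-90,128,9),(-50,128,3)]:print(q,proj('w5.png',W(P,q)))
```

```text
6.6667 tip in disp -51.55361211697365 33.683022006937804 4.14367228604425 yaw err deg 0.0655058176105663
(-22, 128, 9) [ 94.70361393 256.19415486]
(-90, 128, 9) [123.80750406 384.99802813]
(-50, 128, 3) [115.01519272 306.8681325 ]
```

View pics/w5.png

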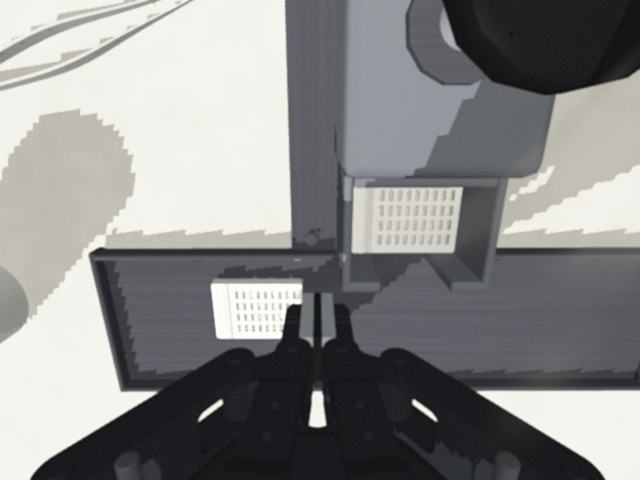

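The cassette is being pushed straight, at (212..302, 280..340), with the end stop near column 108, about 45 mm to go.

Request:
jog_arm:
  moves:
    - {"x": 0,"y": -0.5,"z": -0.1,"roll": 0,"jaw": 0}
    - {"x": 0,"y": -1.0,"z": -0.1,"roll": 0,"jaw": 0}
    - {"x": 0,"y": -1.5,"z": -0.1,"roll": 0,"jaw": 0}
    - {"x": 0,"y": -2.0,"z": -0.1,"roll": 0,"jaw": 0}
    - {"x": 0,"y": -2.5,"z": -0.1,"roll": 0,"jaw": 0}
    - {"x": 0,"y": -3.0,"z": -0.1,"roll": 0,"jaw": 0}
    - {"x": 0,"y": -3.4,"z": -0.1,"roll": 0,"jaw": 0}
    - {"x": 0,"y": -3.7,"z": -0.1,"roll": 0,"jaw": 0}
    - {"x": 0,"y": -4.0,"z": -0.1,"roll": 0,"jaw": 0}
    - {"x": 0,"y": -4.0,"z": -0.1,"roll": 0,"jaw": 0}

```text
t: 7.55
eef_pos: [504.2, 145.7, 178.2]
orientation: [[0.952, 0.306, -0.0], [0.306, -0.952, 0.0], [-0.0, -0.0, -1.0]]
ft_force: [0.2, 0.1, -0.1]
width: -0.1
finger_force: 0.0
```

Request:
jog_arm:
  moves:
    - {"x": 0,"y": -0.1,"z": 0,"roll": 0,"jaw": 0}
    - {"x": 0,"y": -0.2,"z": 0,"roll": 0,"jaw": 0}
    - {"x": 0,"y": -0.3,"z": 0,"roll": 0,"jaw": 0}
    - {"x": 0,"y": -0.4,"z": 0,"roll": 0,"jaw": 0}
    - {"x": 0,"y": -0.4,"z": 0,"roll": 0,"jaw": 0}
    - {"x": 0,"y": -0.4,"z": 0,"roll": 0,"jaw": 0}

```text
t: 8.05
eef_pos: [503.2, 148.9, 178.2]
orientation: [[0.952, 0.306, -0.0], [0.306, -0.952, -0.0], [-0.0, -0.0, -1.0]]
ft_force: [0.7, 0.2, -0.1]
width: 0.2
finger_force: 0.0
```

No stop contact yet; continuing gently until force shows.

Request:
jog_arm:
  moves:
    - {"x": 0,"y": -0.1,"z": 0,"roll": 0,"jaw": 0}
    - {"x": 0,"y": -0.2,"z": 0,"roll": 0,"jaw": 0}
    - {"x": 0,"y": -0.2,"z": 0,"roll": 0,"jaw": 0}
    - {"x": 0,"y": -0.2,"z": 0,"roll": 0,"jaw": 0}

```text
t: 8.38
eef_pos: [502.6, 150.9, 178.2]
orientation: [[0.952, 0.306, -0.0], [0.306, -0.952, 0.0], [-0.0, -0.0, -1.0]]
ft_force: [-0.3, 0.3, 0.0]
width: -0.0
finger_force: 0.0
```

Request:
jog_arm:
  moves:
    - {"x": 0,"y": -0.1,"z": 0,"roll": 0,"jaw": 0}
    - {"x": 0,"y": -0.2,"z": 0,"roll": 0,"jaw": 0}
    - {"x": 0,"y": -0.2,"z": 0,"roll": 0,"jaw": 0}
    - {"x": 0,"y": -0.2,"z": 0,"roll": 0,"jaw": 0}

```text
t: 8.72
eef_pos: [502.0, 152.7, 178.2]
orientation: [[0.952, 0.306, 0.0], [0.306, -0.952, 0.0], [0.0, -0.0, -1.0]]
ft_force: [-0.5, -0.0, -0.4]
width: -0.1
finger_force: 0.0
```

Run:
```python
from where import *
P=where();grab('wrist','w6.png')
im=cv2.imread('pics/w6.png')[220:420,120:360];cv2.imwrite('pics/w6c.png',cv2.resize(im,None,fx=3,fy=3,interpolation=cv2.INTER_CUBIC))
```

```text
8.7167 tip in disp -51.544474195147814 81.10504344571375 5.193327340745526 yaw err deg 0.03531439440468224
```

View pics/w6c.png

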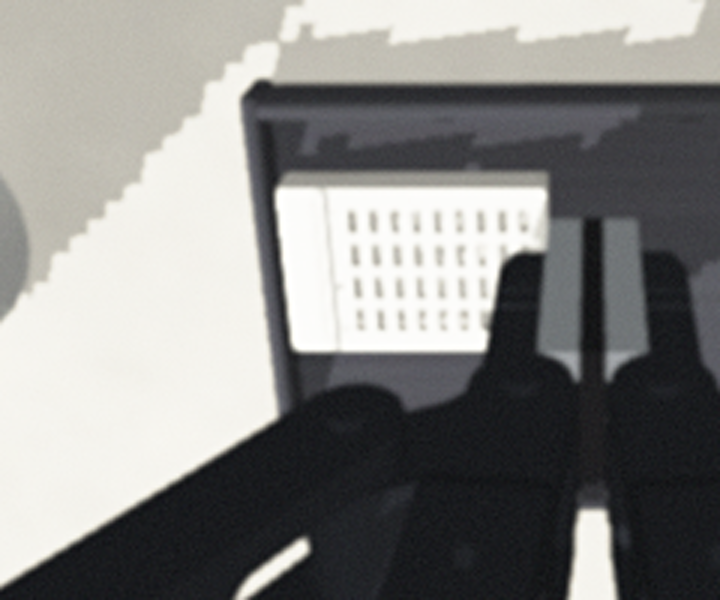

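The cassette (275..548 in the crop) is square in the lane and about 1 mm from the end stop (272..285). Pushing a touch more.

Request:
jog_arm:
  moves:
    - {"x": 0,"y": -0.1,"z": 0,"roll": 0,"jaw": 0}
    - {"x": 0,"y": -0.15,"z": 0,"roll": 0,"jaw": 0}
    - {"x": 0,"y": -0.15,"z": 0,"roll": 0,"jaw": 0}
    - {"x": 0,"y": -0.15,"z": 0,"roll": 0,"jaw": 0}

```text
t: 9.1
eef_pos: [501.5, 154.1, 178.2]
orientation: [[0.952, 0.306, -0.0], [0.306, -0.952, -0.0], [-0.0, 0.0, -1.0]]
ft_force: [0.5, -1.2, -0.1]
width: 0.0
finger_force: 0.3
```

Request:
jog_arm:
  moves:
    - {"x": 0,"y": -0.05,"z": 0,"roll": 0,"jaw": 0}
    - {"x": 0,"y": -0.1,"z": 0,"roll": 0,"jaw": 0}
    - {"x": 0,"y": -0.1,"z": 0,"roll": 0,"jaw": 0}
    - {"x": 0,"y": -0.1,"z": 0,"roll": 0,"jaw": 0}

```text
t: 9.43
eef_pos: [501.4, 154.4, 178.2]
orientation: [[0.952, 0.305, 0.0], [0.305, -0.952, -0.001], [0.0, 0.001, -1.0]]
ft_force: [1.1, -4.7, 0.3]
width: -0.3
finger_force: 2.9
```

Contact with the end stop (5 N, motion stalled). Backing off and lifting.

Request:
jog_arm:
  moves:
    - {"x": 0,"y": 0.3,"z": 0,"roll": 0,"jaw": 0}
    - {"x": 0,"y": 1.0,"z": 0,"roll": 0,"jaw": 0}
    - {"x": 0,"y": 1.5,"z": -0.5,"roll": 0,"jaw": 0}
    - {"x": 0,"y": 1.5,"z": -3,"roll": 0,"jaw": 0}
    - {"x": 0,"y": 1.5,"z": -6,"roll": 0,"jaw": 0}
    - {"x": 0,"y": 1.5,"z": -9,"roll": 0,"jaw": 0}
    - {"x": 0,"y": 1.5,"z": -12,"roll": 0,"jaw": 0}
    - {"x": 0,"y": 1.5,"z": -12,"roll": 0,"jaw": 0}
    - {"x": 0,"y": 1.5,"z": -12,"roll": 0,"jaw": 0}

```text
t: 10.18
eef_pos: [506.2, 140.4, 300.0]
orientation: [[0.952, 0.305, 0.003], [0.305, -0.952, 0.001], [0.003, -0.0, -1.0]]
ft_force: [-1.3, 0.6, -1.4]
width: -0.1
finger_force: 0.0
```

Run:
```python
from where import *
where();grab('wrist','w7.png')
```

```text
10.1833 tip in disp -50.764008484782565 68.19856867151006 127.02344621496607 yaw err deg 0.013499248179431428
```

View pics/w7.png

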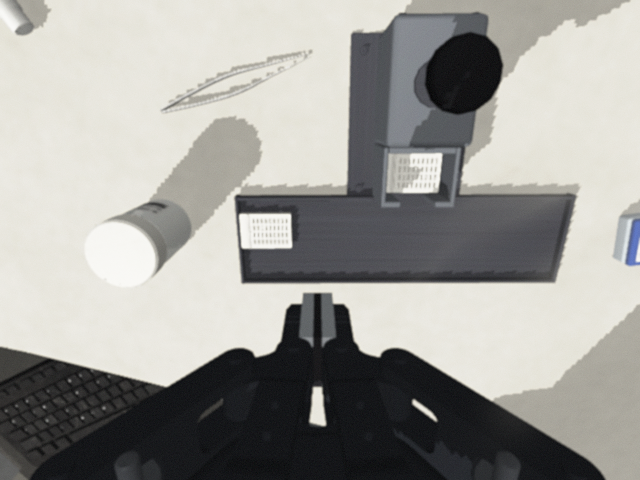

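The cassette lies against the left end stop at (240..292, 212..249). The rest of the stack is in the magazine and the jar, box and forceps are undisturbed, so I'm handing in.

```bash
python3 -c "
from plant import env;print(env.hand_in())"
```

```text
the job is handed in; nothing more can be done
None
```

I pressed the plunger once to its hard stop and let it spring back up, then nudged the single ejected cassette to the jar (left) end of the lane until it touched the end stop; the last picture shows the other cassettes still in the magazine and the jar, box and forceps undisturbed; handed in at about 10 s.

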